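# Set out the bonding kit on the work board

## Task

Set out the bonding kit on the grey board, in line with the board's edges: stand the red-capped jar midway between the green cup and the open black-labelled jar, then the blue-capped jar 65 mm straight behind the red-capped one (centre to centre, on the side away from the robot), and the blue squeeze bottle 65 mm straight in front of the green cup (centre to centre, on the robot's side). Lay the yellow lid, centred and flat, on the open jar. Leave the green cup and the open jar standing where they are, and do not disturb the pliers or the clear bottle.

Things in the scene. Friction and masses are not known exactly. Their poses are not given: they have to be found in the camera images.
- board: grey layout board with a pale 20 mm grid, fixed to the table, 200 mm (its x) by 260 mm (its y), 20 mm thick, turned by up to 15 degrees; origin at the centre of its underside (table height), x points away from the robot ('behind'), y to the robot's left, z up. Behind it stands an open solid tool case 0.45 m high; the near edge of its door is at x = 0.685, y = -0.13 in the robot's frame, so cross over the near half of the table
- cup: green measuring cup with a clear lid, 59 mm across at the rim, 46 mm across at the foot, 49 mm high, 0.3 kg; stands on the board at the middle of its left or right part, 90 mm from the board's centre along the board's y; origin at the centre of its underside, axes parallel to the board's
- open_jar: small jar (snap-cap vial) with a black label and no lid, 34 mm across, 58 mm high, weighted to 0.25 kg; stands on the board on the other side, 90 mm from the board's centre along the board's y, so that the board's centre is midway between cup and open jar; origin at the centre of its underside, axes parallel to the board's
- red_jar: jar with a red cap (fixed on) and a red label, 34 mm across the body, 36 mm at the cap (a tab on its x side makes that 39 mm), 60 mm high with the cap on the top 12 mm, 50 g; stands upright on the table; origin at the centre of its underside, z up
- blue_jar: jar with a blue cap (fixed on) and a red label, 34 mm across the body, 36 mm at the cap, 60 mm high with the cap on the top 12 mm, 50 g; stands upright on the table; origin at the centre of its underside, z up
- squeeze_bottle: blue squeeze bottle with a pale blue nozzle, body 24 mm across up to 69 mm, nozzle above, 82 mm high in all, 40 g; stands upright on the table; origin at the centre of its underside, z up
- lid: loose yellow jar lid, round, 36 mm across, with a small tab that sticks out 2 to 3 mm on its +x side, 9 mm high, solid (it rests on the jar's rim and does not sink in), flat side up, 12 g; lies on the table; origin at the centre of its underside, z up; its clear width is along its y
- clear_bottle: clear bottle with whitish contents and a white cap, 31 mm across, 78 mm high, a bystander that stands loose on the table; origin at the centre of its underside
- pliers: pliers with yellow handles, 54 x 170 x 16 mm, a bystander that lies loose on the table; origin at the centre of its underside, its length along its y

How it is judged:
By the outcome, as a careful person would: the job done as asked, in the order asked, and still so for the second after the job is handed in, with the robot touching nothing.
It also fails if it takes over 136 s, if anything falls off the work surface, if the arm or the gripper's body presses on something with over 40 N, if the wrist force passes 120 N, or if a joint passes its speed limit or range.

## Robot

A 6-joint arm with a two-finger parallel gripper is mounted at the origin on a cart in front of the work surface, level with it; the furniture and walls round the work are solid. World frame = base frame: x ahead of the robot, y to its left, z up, the work surface at z = 0. Lengths are in m, angles in degrees, forces in N, time in s.
With the tool pointing down it reaches from about 0.4 to 0.825 m from the base axis. Payload 7 kg.
Tool frame: the origin (TCP) lies at the very end of the fingers, on their centre line; the grasp point (between the pads) lies 19 mm behind it (ctrl.pinch_z is the distance from the TCP to the grasp point, in m); z points along the fingers, x is the direction in which the jaws open and shut, and the axes are right-handed (so a half turn about z gives the same grasp; the last joint's range is limited). The gripper opens to 88 mm and grips with 3 to 60 N. Pads are 19 mm wide; open, the fingers measure 130 mm over their backs; the gripper's body (78 mm by 193 mm) begins 47 mm behind the grasp point.
Start: joints at [83.715, 20.546, 0.682, 0, -70.136, -16.507], TCP at [0.261, 0.622, 0.227] pointing down, gripper open.
Joint ranges: [-176.03, 176.03], [-82.01, 121.73], [-58.28, 71.71], [-173.87, 95.51], [-174.79, -0.11], [-173.66, 173.66]. Speed limits (degrees/s): [136.94, 136.94, 172.46, 180, 180, 180].

## Interface

Orientations are given as [roll, pitch, yaw] about the fixed x, y, z axes, in that order (R = Rz(yaw) Ry(pitch) Rx(roll)).
In Python, from plant import ctrl gives the robot as it stands.
- The arm moves only by the tool carry_out, never from a script. Its argument "increments" is a list of rows, each a list of 7 numbers: the turn, a rotation vector about the world's x, y, z in degrees, then the shift along the world's x, y, z in mm, then the closure, from 0 (fully open) to 1 (shut). In form: [[ax, ay, az, dx, dy, dz, grip], ...]. A call has 1 to 20 rows; each row is the pose to reach, as a shift and turn from the pose commanded when the call began; what a row does not reach only later rows make up. A row lasts 1/8 s, in which the tool goes at most 62.5 mm and 10.7 degrees, less where a joint would pass 70% of its speed; a pose out of reach is approached as far as the arm can. A call with a gripper value outside its range is refused whole. The fingers move at their own pace and stop on an object; the grip force is fixed at half the most. Time passes only in rows, so rows that repeat a pose let the fingers close. It gives the time, the measured TCP pose, the force and the opening at its end, in the units of the state.
- ctrl.get_obs(): the state, without advancing time (a new reading comes with each control period).
- ctrl.snapshot(name): name is "scene" or "top"; returns a dict with "pixels" (480x640x3 uint8, blue, green, red), "intrinsics" (3x3 intrinsics, pixels), "rvec" (rotation vector, rad) and "tvec" (3), from world to camera coordinates, as OpenCV has them. Camera axes: x right, y down, z forward; pixel columns grow to the right and rows downward; lengths in m; the calibration is good to about 2 mm. A picture is of the moment at which its call begins. There is no depth.
- ctrl.close_job(): hands the job in, once; it reports no verdict.
Trained networks look in a picture, given as the dict that the camera call returned (one of the last four; its "shot" number tells which), for a name from the list of things; names that differ only in an ending like _2 or _b are one class to them, and where a whole thing is asked for, a point or a joint stands for the part that bears it (a point fixed in the world has none). Each returns a list of dicts, best first, with "confidence" (0 to 1); they miss things now and then, are a little off and sometimes report something else, mostly with a low value. They report only what shows in the picture. A call takes as long as a camera call.
- ctrl.search_frame(picture, label): "centre" ([x, y, z] in m, in world coordinates, good to about 4 mm: the middle of the surface that is visible of it).
- ctrl.outline_of(picture, label): "pixels" (480x640 bool, what is visible of it).
The state is a dict: "clock": time; "joint_pos": joint angles; "qvel": joint speeds; "tau": joint torques, N m; "tool_pos": TCP position; "orientation": TCP orientation; "force": force on the tool from outside, world axes, zero at the start; "moment": the same for the moment, N m; "opening": finger opening in m.
Only numpy, scipy, OpenCV 4.12 (cv2) and the standard library are available. Lean on these libraries where they do the work, as an engineer would, in place of code of your own. Each camera call takes 0.05 s, during which the arm holds its last target. There are 200 camera calls.

## Working session

There is one attempt and no reset: what is moved stays moved. The work goes in short steps, Python scripts to look and compute and a tool call to move; the robot and the scene stay as the last step left them, time stands still between calls to the robot, and variables do not carry over. Pictures are saved under pics/ and viewed, about 12 in all and at most 16, crops included, and the job is handed in when it is done.

Besides the shell and the picture viewer there is one more tool, called after "Emit:" by a JSON object that holds its "name" and its "arguments". carry_out: Moves the arm, as the interface text tells. Its arguments: {"type":"object","properties":{"increments":{"type":"array"}},"required":["increments"]}

```bash
ls; mkdir -p pics; cat > h.py <<'E'
import numpy as np, cv2
from plant import ctrl
def proj(s,P):
    return cv2.projectPoints(np.float64(P).reshape(-1,1,3),s["rvec"],s["tvec"],s["intrinsics"],None)[0].reshape(-1,2)
def back(s,uv,z):
    R=cv2.Rodrigues(s["rvec"])[0]; K=s["intrinsics"]
    uv=np.float64(uv).reshape(-1,2); d=np.c_[uv,np.ones(len(uv))]@np.linalg.inv(K).T@R
    c=-R.T@np.ravel(s["tvec"]); z=np.broadcast_to(z,len(uv))
    return c+d*((z-c[2])/d[:,2])[:,None]
def cam(s): return -cv2.Rodrigues(s["rvec"])[0].T@np.ravel(s["tvec"])
E
python3 - <<'E'
from h import *
o=ctrl.get_obs();print({k:np.round(v,3) for k,v in o.items()}, ctrl.pinch_z)
for n in ("scene","top"):
    s=ctrl.snapshot(n);cv2.imwrite(f"pics/{n}0.png",s["pixels"]);print(n,cam(s).round(3))
    for l in "board cup open_jar red_jar blue_jar squeeze_bottle lid clear_bottle pliers".split():
        r=ctrl.search_frame(s,l);print(l,[(np.round(a["centre"],3).tolist(),round(a["confidence"],2)) for a in r])
E
```

```text
pics
{'clock': np.float64(0.0), 'joint_pos': array([ 8.3715e+01,  2.0593e+01,  6.3500e-01, -2.0000e-02, -7.0135e+01,
       -1.6505e+01]), 'qvel': array([-0.004, -0.045,  0.058,  0.064,  0.026,  0.032]), 'tau': array([ 1.0000e-03, -5.8273e+01,  2.9305e+01,  6.9980e+00,  7.0000e-03,
       -0.0000e+00]), 'tool_pos': array([0.261, 0.622, 0.226]), 'orientation': array([-1.79991e+02, -9.50000e-02, -1.12796e+02]), 'force': array([-0.325,  0.364, -0.42 ]), 'moment': array([-0.043,  0.029, -0.026]), 'opening': np.float64(0.087)} 0.0188
scene [0.012 0.524 0.607]
board [([0.504, 0.054, 0.022], 0.72)]
cup [([0.53, -0.045, 0.065], 0.63)]
open_jar [([0.525, 0.128, 0.056], 0.85)]
red_jar [([0.423, -0.268, 0.043], 0.72)]
blue_jar [([0.433, 0.322, 0.047], 0.59)]
squeeze_bottle [([0.511, 0.32, 0.043], 0.81)]
lid [([0.527, -0.252, 0.008], 0.59)]
clear_bottle [([0.426, -0.268, 0.041], 0.75), ([0.652, 0.302, 0.045], 0.64)]
pliers [([0.69, -0.237, 0.014], 0.97)]
top [0.444 0.029 1.113]
board [([0.524, 0.038, 0.017], 0.96), ([0.533, -0.266, 0.012], 0.21)]
cup [([0.539, -0.057, 0.064], 0.62)]
open_jar [([0.529, 0.036, 0.018], 0.6), ([0.535, 0.124, 0.028], 0.53)]
red_jar [([0.429, -0.273, 0.062], 0.79)]
blue_jar [([0.446, 0.318, 0.056], 0.57)]
squeeze_bottle []
lid [([0.533, -0.261, 0.013], 0.48)]
clear_bottle [([0.533, -0.264, 0.013], 0.37)]
pliers [([0.696, -0.251, 0.013], 0.66)]
```

View pics/scene0.png

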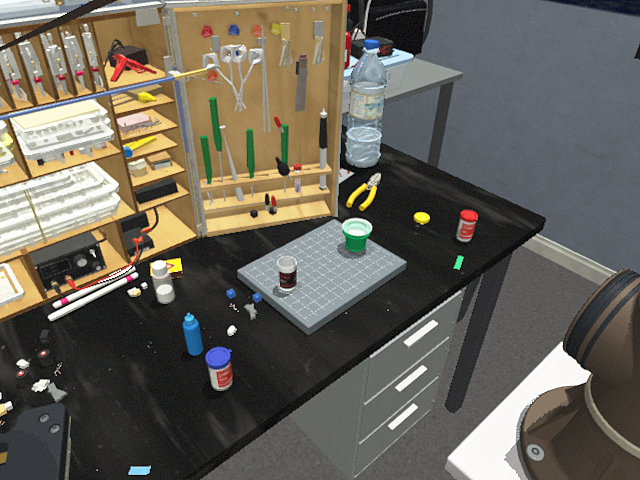

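View pics/top0.png

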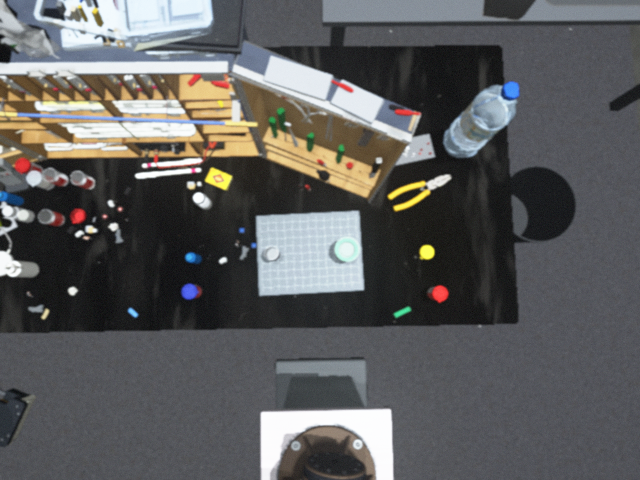

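Scene: board around (320,270), with the open jar (287,273) to the robot's left and the cup (355,235) to its right. Blue jar is at (220,370), squeeze bottle at (192,333), lid at (421,217), red jar at (467,226). Top view agrees: board (310,253), lid (427,252), red (440,294), blue (191,292), bottle (192,258). Next I fit shapes to the masks.

```bash
cat >> h.py <<'E'
from scipy.optimize import minimize
a=np.linspace(0,2*np.pi,48,endpoint=False)
def rings(prof): return np.vstack([np.c_[r*np.cos(a),r*np.sin(a),0*a+z] for z,r in prof])
S={"cup":rings([(0,.023),(.049,.0295)]),"open_jar":rings([(0,.017),(.058,.017)]),
"red_jar":rings([(0,.017),(.048,.018),(.060,.018)]),"blue_jar":rings([(0,.017),(.048,.018),(.060,.018)]),
"squeeze_bottle":rings([(0,.012),(.069,.012),(.082,.004)]),"lid":rings([(0,.018),(.009,.018)]),
"clear_bottle":rings([(0,.0155),(.078,.012)]),
"board":np.array([[x,y,z] for x in(-.1,.1) for y in(-.13,.13) for z in(0,.02)])}
def iou(s,m,l,x,y,yaw,z0):
    c,sn=np.cos(yaw),np.sin(yaw); P=S[l]@np.array([[c,sn,0],[-sn,c,0],[0,0,1]])+[x,y,z0]
    uv=proj(s,P); o=m["o"]; k=8
    h=cv2.convexHull(((uv-o+.5)*k-.5).astype(np.float32))
    im=np.zeros(m["big"].shape,np.uint8); cv2.fillConvexPoly(im,np.round(h*16).astype(np.int32),1,shift=4)
    b=m["big"]; return (im&b).sum()/max((im|b).sum(),1)
def mask(s,l,g,rad=.12,hull=True):
    r=[q for q in ctrl.outline_of(s,l) if q["confidence"]>.3]
    best=None
    for q in r:
        m=q["pixels"].astype(np.uint8); n,lab,st,ce=cv2.connectedComponentsWithStats(m)
        if n<2: continue
        i=1+np.argmax(st[1:,4]); p=proj(s,[g[0],g[1],.03])[0]
        if np.hypot(*(ce[i]-p))>40: continue
        best=(lab==i).astype(np.uint8);conf=q["confidence"];break
    if best is None: return None
    x,y,w,h=cv2.boundingRect(best); o=np.array([x-8,y-8]); 
    sub=np.zeros((h+16,w+16),np.uint8); sub[8:8+h,8:8+w]=best[y:y+h,x:x+w]
    big=cv2.resize(sub,None,fx=8,fy=8,interpolation=cv2.INTER_NEAREST)
    if hull:
        c=np.vstack(cv2.findContours(big,0,2)[0]); big[:]=0; cv2.fillConvexPoly(big,cv2.convexHull(c),1)
    return dict(big=big,o=o,conf=conf)
def fit(shots,l,g,z0=0.,yaw=0.):
    ms=[(s,mask(s,l,g)) for s in shots]; out={}
    def run(mm):
        if l=="board":
            f=lambda p:-sum(iou(s,m,l,p[0],p[1],p[2],z0) for s,m in mm); x0=[*g,yaw]; d=[.01,.01,.08]
        else:
            f=lambda p:-sum(iou(s,m,l,p[0],p[1],0,z0) for s,m in mm); x0=list(g); d=[.008,.008]
        sim=np.vstack([x0]+[np.array(x0)+np.eye(len(x0))[i]*d[i] for i in range(len(x0))])
        r=minimize(f,x0,method="Nelder-Mead",options=dict(initial_simplex=sim,xatol=1e-4,fatol=1e-4)); return np.round(r.x,4).tolist(),round(-r.fun/len(mm),3)
    for i,(s,m) in enumerate(ms):
        if m: out[i]=run([(s,m)])
    mm=[(s,m) for s,m in ms if m]
    if len(mm)>1: out["all"]=run(mm)
    return out
E
cat > meas.py <<'E'
import sys
from h import *
G={"board":(.524,.036,0),"cup":(.54,-.055,.02),"open_jar":(.53,.125,.02),"red_jar":(.43,-.272,0),"blue_jar":(.44,.32,0),"squeeze_bottle":(.52,.32,0),"lid":(.532,-.258,0),"clear_bottle":(.655,.3,0)}
if __name__=="__main__":
    sh=[ctrl.snapshot("scene"),ctrl.snapshot("top")]
    for l,g in G.items(): print(l,fit(sh,l,g[:2],g[2]))
E
python3 meas.py
```

```text
board {1: ([0.535, 0.0345, 0.0361], np.float64(0.989))}
cup {0: ([0.5403, -0.0581], np.float64(0.926))}
open_jar {0: ([0.5335, 0.1226], np.float64(0.953)), 1: ([0.5317, 0.1226], np.float64(0.776)), 'all': ([0.533, 0.1226], np.float64(0.863))}
red_jar {0: ([0.4308, -0.2769], np.float64(0.948)), 1: ([0.43, -0.2763], np.float64(0.91)), 'all': ([0.4304, -0.2763], np.float64(0.926))}
blue_jar {0: ([0.4461, 0.3185], np.float64(0.946)), 1: ([0.4445, 0.3211], np.float64(0.935)), 'all': ([0.4445, 0.3197], np.float64(0.924))}
squeeze_bottle {0: ([0.5229, 0.3188], np.float64(0.909))}
lid {0: ([0.5331, -0.2611], np.float64(0.903)), 1: ([0.5344, -0.2612], np.float64(0.912)), 'all': ([0.534, -0.2614], np.float64(0.903))}
clear_bottle {0: ([0.6668, 0.2947], np.float64(0.879)), 1: ([0.6661, 0.2958], np.float64(0.845)), 'all': ([0.6659, 0.2956], np.float64(0.858))}
```

Both cameras agree to within 2 mm, and the cup-to-jar distance of 180.8 mm matches the expected 180. Board centre is about (0.536, 0.033), yaw about 2.1°. Going over the red jar now.

Emit:
{"name": "carry_out", "arguments": {"increments": [[0, 0, 25, 199, -322, 0, 0], [0, 0, 25, 199, -322, 0, 0], [0, 0, 25, 199, -322, 0, 0], [0, 0, 25, 199, -322, 0, 0], [0, 0, 25, 199, -322, 0, 0], [0, 0, 25, 199, -322, 0, 0], [0, 0, 25, 199, -322, 0, 0], [0, 0, 25, 169, -898, -67, 0], [0, 0, 25, 169, -898, -67, 0], [0, 0, 25, 169, -898, -67, 0], [0, 0, 25, 169, -898, -67, 0], [0, 0, 25, 169, -898, -67, 0], [0, 0, 25, 169, -898, -67, 0], [0, 0, 25, 169, -898, -67, 0], [0, 0, 25, 169, -898, -67, 0], [0, 0, 25, 169, -898, -67, 0], [0, 0, 25, 169, -898, -67, 0], [0, 0, 25, 169, -898, -67, 0], [0, 0, 25, 169, -898, -67, 0], [0, 0, 25, 169, -898, -67, 0]]}}

```text
clock: 4.4
tool_pos: [0.4309, -0.2747, 0.1599]
orientation: [-180.0, -0.0, -87.7]
force: [-0.4, 0.4, 0.3]
opening: 0.0874
```

```bash
python3 - <<'E'
from h import *
s=ctrl.snapshot("scene");t=ctrl.snapshot("top")
p=s["pixels"]
A=cv2.resize(p[160:280,390:520],None,fx=3,fy=3,interpolation=cv2.INTER_CUBIC)
B=cv2.resize(t["pixels"][220:340,385:480],None,fx=3,fy=3,interpolation=cv2.INTER_CUBIC)
C=cv2.resize(cv2.imread("pics/scene0.png")[200:240,400:440],(360,360),interpolation=cv2.INTER_CUBIC)
cv2.imwrite("pics/hov1.png",np.hstack([A,B,C])[:, :])
print(fit([s,t],"lid",(.533,-.261)),ctrl.get_obs()["tool_pos"],np.hstack([A,B]).shape)
E
```

```text
{0: ([0.5348, -0.2623], np.float64(0.837))} [ 0.43082301 -0.27508612  0.15983256] (360, 675, 3)
```

View pics/hov1.png

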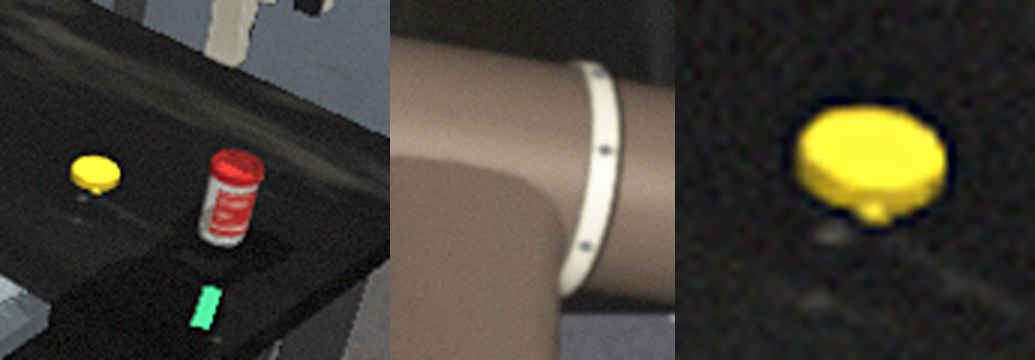

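The lid's tab shows on the robot-facing, left side (scene about (422,224)). The red jar is clear of the fingers. Descend and grip.

Emit:
{"name": "carry_out", "arguments": {"increments": [[0, 0, 0, 0, 0, -50, 0], [0, 0, 0, 0, 0, -100, 0], [0, 0, 0, 0, 0, -130, 0], [0, 0, 0, 0, 0, -145, 0], [0, 0, 0, 0, 0, -146, 0], [0, 0, 0, 0, 0, -146, 0], [0, 0, 0, 0, 0, -146, 1], [0, 0, 0, 0, 0, -146, 1], [0, 0, 0, 0, 0, -146, 1], [0, 0, 0, 0, 0, -146, 1], [0, 0, 0, 0, 0, -146, 1], [0, 0, 0, 0, 0, -146, 1], [0, 0, 0, 0, 0, -146, 1], [0, 0, 0, 0, 0, -146, 1], [0, 0, 0, 0, 0, -130, 1], [0, 0, 0, 0, 0, -100, 1], [0, 0, 0, 0, 0, -50, 1], [0, 0, 0, 0, 0, -40, 1], [0, 0, 0, 0, 0, -40, 1]]}}

```text
clock: 6.98
tool_pos: [0.4307, -0.2757, 0.12]
orientation: [-179.9, -0.0, -87.8]
force: [-0.8, 0.6, -0.5]
opening: 0.0326
```

```bash
python3 - <<'E'
from h import *
s=ctrl.snapshot("scene");t=ctrl.snapshot("top")
o=ctrl.get_obs();p=o["tool_pos"];print(p.round(4),o["orientation"].round(2),o["opening"],o["force"].round(1))
print(back(s,[(422.2,223.6)],.006)-[.534,-.2614,.006])
print(fit([s,t],"red_jar",(p[0],p[1]),p[2]-.014))
E
```

```text
[ 0.4297 -0.2754  0.1184] [ 1.7991e+02  5.0000e-02 -8.7810e+01] 0.03290965646543901 [ 0.2 -0.4 -0.8]
[[-1.74114731e-02  1.89390484e-02  5.20417043e-18]]
{}
```

Emit:
{"name": "carry_out", "arguments": {"increments": [[0, 0, 0, 20, 50, 15, 1], [0, 0, 0, 38, 100, 15, 1], [0, 0, 0, 55, 150, 15, 1], [0, 0, 0, 70, 200, 15, 1], [0, 0, 0, 90, 255, 10, 1], [0, 0, 0, 102, 295, 0, 1], [0, 0, 0, 106, 309, -20, 1], [0, 0, 0, 106, 309, -30, 1], [0, 0, 0, 106, 309, -30, 1], [0, 0, 0, 106, 309, -30, 1], [0, 0, 0, 106, 309, -30, 1]]}}

```text
clock: 8.55
tool_pos: [0.5368, 0.0328, 0.0903]
orientation: [-179.9, 0.0, -87.8]
force: [1.1, 0.1, -1.3]
opening: 0.0326
```

```bash
python3 - <<'E'
from h import *
s=ctrl.snapshot("scene")
o=ctrl.get_obs();p=o["tool_pos"];print(p.round(4),o["orientation"].round(2),o["opening"],o["force"].round(1))
x0,y0=200,150
im=cv2.resize(s["pixels"][y0:y0+200,x0:x0+260],None,fx=3,fy=3,interpolation=cv2.INTER_CUBIC)
P=S["red_jar"]+[p[0],p[1],p[2]-.014]
h=cv2.convexHull(proj(s,P).astype(np.float32)).reshape(-1,2)
cv2.polylines(im,[np.int32((h-[x0,y0]+.5)*3)],True,(255,0,255),1)
cv2.imwrite("pics/red2.png",im)
E
```

```text
[0.5368 0.0329 0.0902] [-1.7993e+02  2.0000e-02 -8.7830e+01] 0.03320449081995292 [-0.5 -0.1 -0.3]
```

View pics/red2.png

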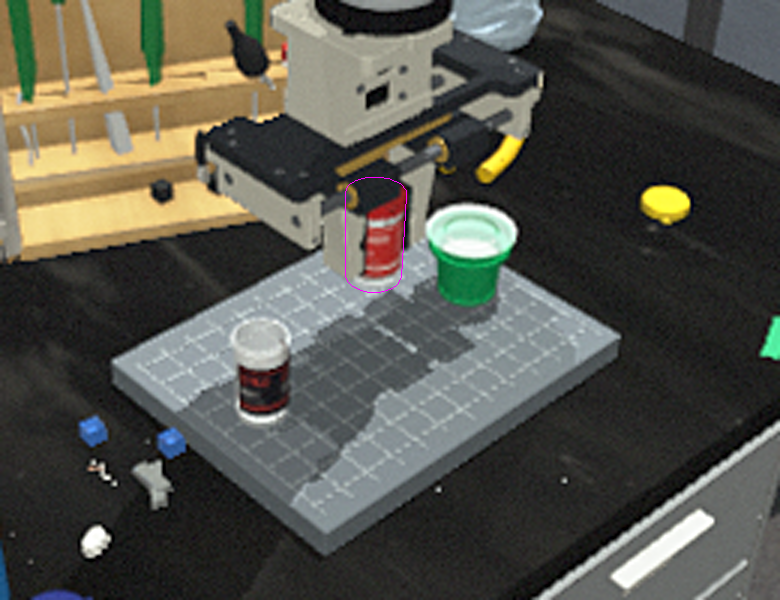

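The red outline drawn from the TCP matches the jar (crop (375,235)), with the cup and open jar undisturbed. Setting it down.

Emit:
{"name": "carry_out", "arguments": {"increments": [[0, 0, 0, 0, 0, -25, 1], [0, 0, 0, 0, 0, -45, 1], [0, 0, 0, 0, 0, -52, 1], [0, 0, 0, 0, 0, -55.5, 1], [0, 0, 0, 0, 0, -55.5, 1], [0, 0, 0, 0, 0, -55.5, 1], [0, 0, 0, 0, 0, -55.5, 0.5], [0, 0, 0, 0, 0, -55.5, 0.45], [0, 0, 0, 0, 0, -55.5, 0.45], [0, 0, 0, 0, 0, -55.5, 0.45], [0, 0, 0, 0, 0, -55.5, 0.45], [0, 0, 0, 0, 0, -30, 0.45], [0, 0, 0, 0, 0, 10, 0.45], [0, 0, 0, 0, 0, 60, 0.45], [0, 0, 0, 0, 0, 70, 0.45], [0, 0, 0, 0, 0, 70, 0.45]]}}

```text
clock: 10.6
tool_pos: [0.5366, 0.0334, 0.16]
orientation: [-179.9, 0.0, -87.8]
force: [0.4, 0.5, -0.5]
opening: 0.0482
```

Emit:
{"name": "carry_out", "arguments": {"increments": [[0, 0, 0, -91, 287, 0, 0], [0, 0, 0, -91, 287, 0, 0], [0, 0, 0, -91, 287, 0, 0], [0, 0, 0, -91, 287, 0, 0], [0, 0, 0, -91, 287, 0, 0], [0, 0, 0, -91, 287, 0, 0], [0, 0, 0, -91, 287, 0, 0], [0, 0, 0, -91, 287, 0, 0]]}}

```text
clock: 11.6
tool_pos: [0.4455, 0.319, 0.1588]
orientation: [179.9, -0.1, -87.9]
force: [1.0, 0.3, 0.2]
opening: 0.0874
```

```bash
cat > look.py <<'E'
import sys
from h import *
# usage: look.py out x0 y0 w h k name:x:y:z0 ...
def look(out,x0,y0,w,h,k,objs,cam_="scene"):
    s=ctrl.snapshot(cam_); im=cv2.resize(s["pixels"][y0:y0+h,x0:x0+w],None,fx=k,fy=k,interpolation=cv2.INTER_CUBIC)
    for l,x,y,z in objs:
        q=cv2.convexHull(proj(s,S[l]+[x,y,z]).astype(np.float32)).reshape(-1,2)
        cv2.polylines(im,[np.int32((q-[x0,y0]+.5)*k)],True,(255,0,255),1)
    cv2.imwrite("pics/"+out,im); return s
E
python3 - <<'E'
from look import *
p=ctrl.get_obs()["tool_pos"];print(p.round(4))
s=look("blue1.png",140,200,260,200,3,[("blue_jar",p[0],p[1],0),("red_jar",.5365,.0332,.02)])
print(fit([s,ctrl.snapshot("top")],"red_jar",(.536,.033),.02),fit([s],"blue_jar",(.445,.32)))
E
```

```text
[0.4455 0.319  0.1588]
{0: ([0.539, 0.0299], np.float64(0.883))} {0: ([0.4462, 0.3187], np.float64(0.939))}
```

View pics/blue1.png

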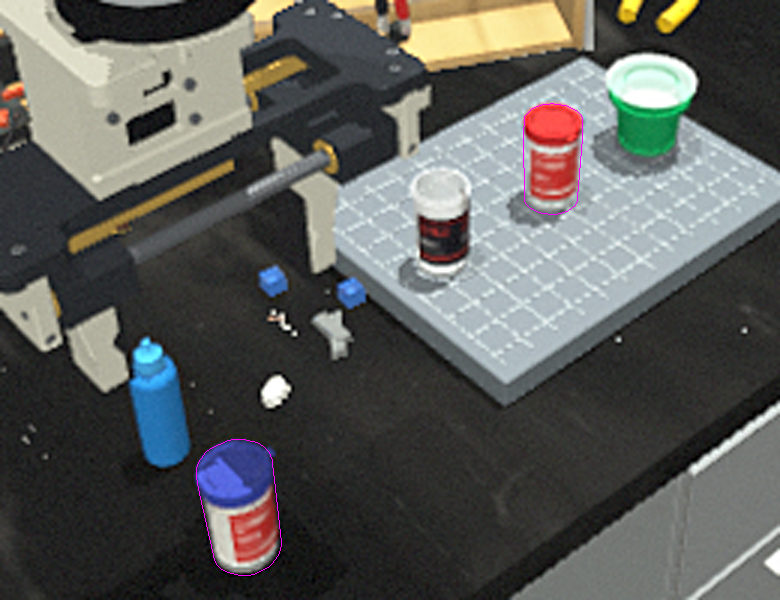

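Red stands at crop (553,160) and the overlay is within about 1 px. The blue jar matches the overlay at (240,507). Grip blue.

Emit:
{"name": "carry_out", "arguments": {"increments": [[0, 0, 0, 0.5, -1, -50, 0], [0, 0, 0, 0.5, -1, -100, 0], [0, 0, 0, 0.5, -1, -130, 0], [0, 0, 0, 0.5, -1, -145, 0], [0, 0, 0, 0.5, -1, -146, 0], [0, 0, 0, 0.5, -1, -146, 0], [0, 0, 0, 0.5, -1, -146, 1], [0, 0, 0, 0.5, -1, -146, 1], [0, 0, 0, 0.5, -1, -146, 1], [0, 0, 0, 0.5, -1, -146, 1], [0, 0, 0, 0.5, -1, -146, 1], [0, 0, 0, 0.5, -1, -146, 1], [0, 0, 0, 0.5, -1, -146, 1], [0, 0, 0, 0.5, -1, -130, 1], [0, 0, 0, 0.5, -1, -100, 1], [0, 0, 0, 0.5, -1, -50, 1], [0, 0, 0, 0.5, -1, 0, 1], [0, 0, 0, 0.5, -1, 5, 1], [0, 0, 0, 0.5, -1, 5, 1]]}}

```text
clock: 14.22
tool_pos: [0.4459, 0.3193, 0.1656]
orientation: [-179.9, 0.1, -87.8]
force: [0.0, 0.1, -1.0]
opening: 0.0327
```

```bash
python3 - <<'E'
from h import *
o=ctrl.get_obs();p=o["tool_pos"];print(p.round(4),o["orientation"].round(2),o["opening"],o["force"].round(1))
s=ctrl.snapshot("scene");t=ctrl.snapshot("top")
for l,g in (("red_jar",(.536,.033)),("open_jar",(.533,.1226)),("cup",(.54,-.058))):
    print(l,fit([s,t],l,g,.02))
print(fit([s,t],"board",(.535,.034)))
cv2.imwrite("pics/top2.png",cv2.resize(t["pixels"][200:305,245:375],None,fx=6,fy=6,interpolation=cv2.INTER_CUBIC)[:600])
E
```

```text
[0.4459 0.3193 0.1656] [-1.7995e+02  9.0000e-02 -8.7800e+01] 0.03265036832454034 [ 0.   0.1 -1. ]
red_jar {0: ([0.5373, 0.0321], np.float64(0.949)), 1: ([0.5349, 0.0333], np.float64(0.875)), 'all': ([0.5357, 0.0329], np.float64(0.902))}
open_jar {0: ([0.5337, 0.1229], np.float64(0.942)), 1: ([0.5338, 0.1246], np.float64(0.939)), 'all': ([0.5332, 0.1239], np.float64(0.929))}
cup {0: ([0.5412, -0.0581], np.float64(0.944)), 1: ([0.5386, -0.0559], np.float64(0.95)), 'all': ([0.5393, -0.0561], np.float64(0.927))}
{0: ([0.5356, 0.0335, 0.0327], np.float64(0.985)), 1: ([0.5347, 0.0351, 0.0363], np.float64(0.971)), 'all': ([0.5353, 0.0337, 0.0314], np.float64(0.976))}
```

View pics/top2.png

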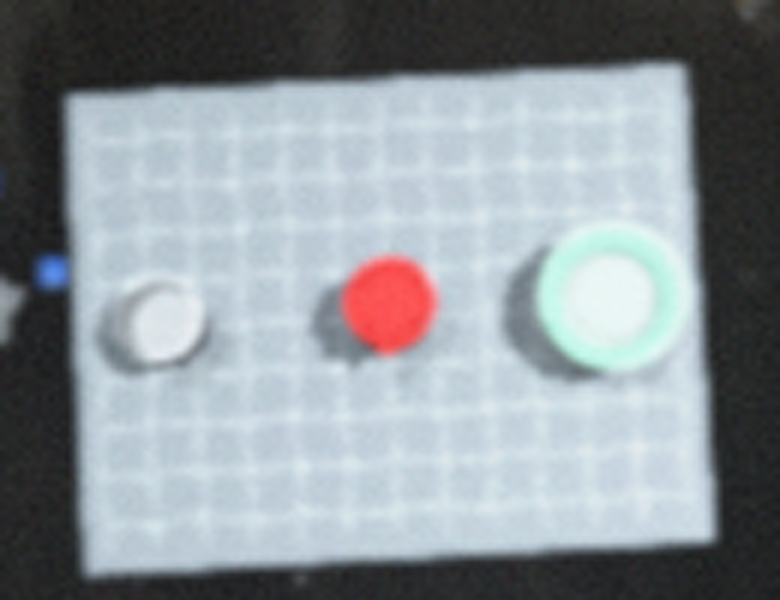

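Both cameras put red within about 1 mm of the cup–jar midpoint. Carrying blue to 65 mm behind it.

Emit:
{"name": "carry_out", "arguments": {"increments": [[0, 0, 0, 15, -50, 0, 1], [0, 0, 0, 25, -105, 0, 1], [0, 0, 0, 40, -160, 0, 1], [0, 0, 0, 60, -215, 0, 1], [0, 0, 0, 90, -260, 0, 1], [0, 0, 0, 125, -280, 0, 1], [0, 0, 0, 150, -283.5, -10, 1], [0, 0, 0, 156, -283.5, -40, 1], [0, 0, 0, 156, -283.5, -75, 1], [0, 0, 0, 156, -283.5, -80, 1], [0, 0, 0, 156, -283.5, -80, 1], [0, 0, 0, 156, -283.5, -80, 1]]}}

```text
clock: 16.23
tool_pos: [0.603, 0.0361, 0.0862]
orientation: [-179.9, 0.0, -87.8]
force: [0.7, -0.6, -0.1]
opening: 0.0329
```

```bash
python3 - <<'E'
from look import *
o=ctrl.get_obs();p=o["tool_pos"];print(p.round(4),o["orientation"].round(2),o["opening"],o["force"].round(1))
s=look("blue2.png",200,150,260,200,3,[("blue_jar",p[0],p[1],p[2]-.014)])
E
```

```text
[0.603  0.0361 0.0862] [-1.7986e+02  3.0000e-02 -8.7770e+01] 0.03286539294761203 [ 0.7 -0.6 -0.1]
```

View pics/blue2.png

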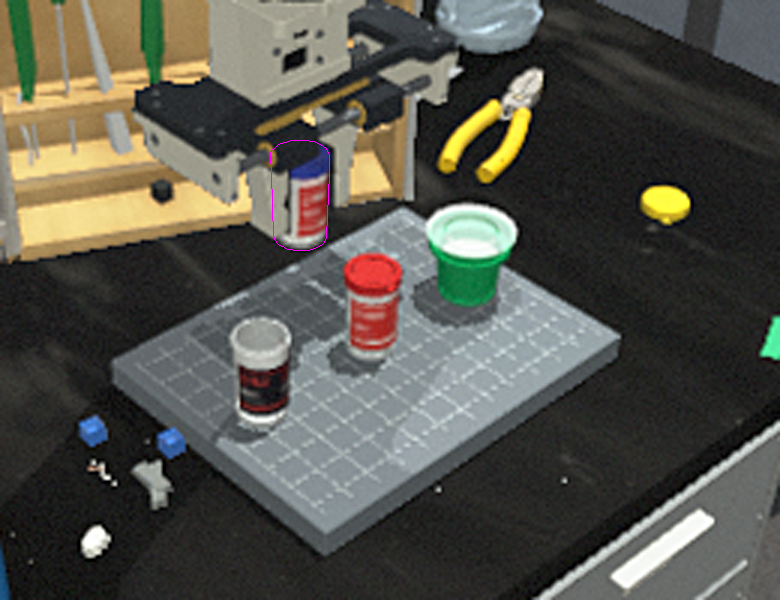

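Blue is held at crop (300,197), right behind red and matching the overlay. Lower and release.

Emit:
{"name": "carry_out", "arguments": {"increments": [[0, 0, 0, 0, 0, -25, 1], [0, 0, 0, 0, 0, -43, 1], [0, 0, 0, 0, 0, -48, 1], [0, 0, 0, 0, 0, -50.5, 1], [0, 0, 0, 0, 0, -50.5, 1], [0, 0, 0, 0, 0, -50.5, 1], [0, 0, 0, 0, 0, -50.5, 0.5], [0, 0, 0, 0, 0, -50.5, 0.45], [0, 0, 0, 0, 0, -50.5, 0.45], [0, 0, 0, 0, 0, -50.5, 0.45], [0, 0, 0, 0, 0, -50.5, 0.45], [0, 0, 0, 0, 0, -25, 0.45], [0, 0, 0, 0, 0, 20, 0.45], [0, 0, 0, 0, 0, 70, 0.45], [0, 0, 0, 0, 0, 80, 0.45], [0, 0, 0, 0, 0, 80, 0.45]]}}

```text
clock: 18.27
tool_pos: [0.6022, 0.0359, 0.1652]
orientation: [-179.9, 0.0, -87.8]
force: [-0.0, -0.5, -1.3]
opening: 0.0482
```

Emit:
{"name": "carry_out", "arguments": {"increments": [[0, 0, 0, -50, 20, 0, 0.2], [0, 0, 0, -78.5, 283, 0, 0], [0, 0, 0, -78.5, 283, 0, 0], [0, 0, 0, -78.5, 283, 0, 0], [0, 0, 0, -78.5, 283, 0, 0], [0, 0, 0, -78.5, 283, 0, 0], [0, 0, 0, -78.5, 283, 0, 0], [0, 0, 0, -78.5, 283, 0, 0], [0, 0, 0, -78.5, 283, 0, 0]]}}

```text
clock: 19.4
tool_pos: [0.5236, 0.3174, 0.1644]
orientation: [180.0, -0.0, -87.9]
force: [0.5, -0.9, 0.4]
opening: 0.0874
```

```bash
python3 - <<'E'
from look import *
o=ctrl.get_obs();p=o["tool_pos"];print(p.round(4))
s=look("bot1.png",140,200,260,200,3,[("squeeze_bottle",p[0],p[1],0)]);t=ctrl.snapshot("top")
print(fit([s],"squeeze_bottle",(.523,.319)))
for l,g in (("red_jar",(.536,.033)),("blue_jar",(.602,.036)),("cup",(.54,-.058))): print(l,fit([s,t],l,g,.02))
E
```

```text
[0.5236 0.3174 0.1644]
{0: ([0.523, 0.3183], np.float64(0.882))}
red_jar {0: ([0.5384, 0.0311], np.float64(0.936)), 1: ([0.5364, 0.0338], np.float64(0.848)), 'all': ([0.5375, 0.0323], np.float64(0.888))}
blue_jar {0: ([0.602, 0.0349], np.float64(0.964)), 1: ([0.601, 0.0368], np.float64(0.949)), 'all': ([0.6008, 0.0365], np.float64(0.944))}
cup {0: ([0.5406, -0.0577], np.float64(0.934)), 1: ([0.5392, -0.0553], np.float64(0.964)), 'all': ([0.5392, -0.0556], np.float64(0.943))}
```

View pics/bot1.png

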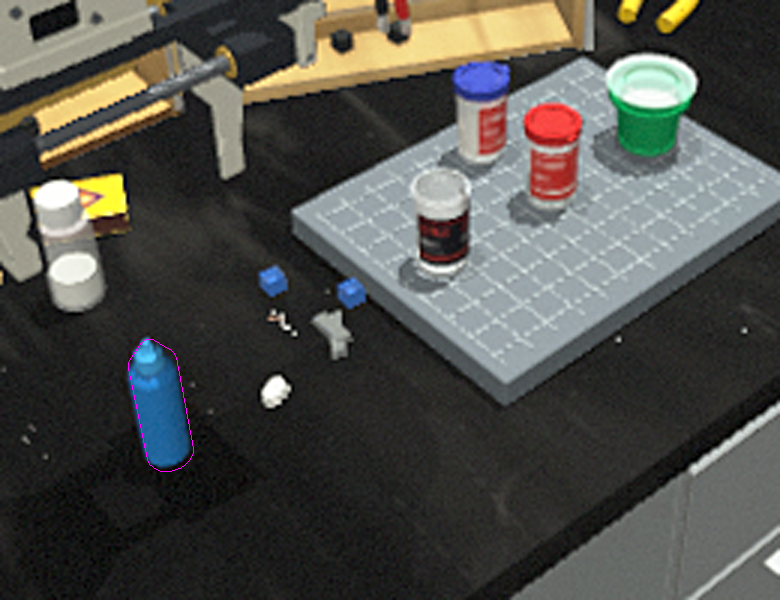

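Blue stands behind red at crop (482,113). The bottle matches the overlay at (160,405). Grip the bottle.

Emit:
{"name": "carry_out", "arguments": {"increments": [[0, 0, 0, 0, 0, -50, 0], [0, 0, 0, 0, 0, -95, 0], [0, 0, 0, 0, 0, -125, 0], [0, 0, 0, 0, 0, -137, 0], [0, 0, 0, 0, 0, -137, 0], [0, 0, 0, 0, 0, -137, 0], [0, 0, 0, 0, 0, -137, 1], [0, 0, 0, 0, 0, -137, 1], [0, 0, 0, 0, 0, -137, 1], [0, 0, 0, 0, 0, -137, 1], [0, 0, 0, 0, 0, -137, 1], [0, 0, 0, 0, 0, -137, 1], [0, 0, 0, 0, 0, -137, 1], [0, 0, 0, 0, 0, -137, 1], [0, 0, 0, 0, 0, -120, 1], [0, 0, 0, 0, 0, -80, 1], [0, 0, 0, 0, 0, -30, 1], [0, 0, 0, 0, 0, 10, 1], [0, 0, 0, 0, 0, 15, 1], [0, 0, 0, 0, 0, 15, 1]]}}

```text
clock: 22.35
tool_pos: [0.5234, 0.3188, 0.1806]
orientation: [-180.0, 0.1, -87.8]
force: [-0.2, 0.5, -1.4]
opening: 0.0233
```

Emit:
{"name": "carry_out", "arguments": {"increments": [[0, 0, 0, -20, -50, 0, 1], [0, 0, 0, -35, -105, 0, 1], [0, 0, 0, -45, -160, 0, 1], [0, 0, 0, -48, -215, 0, 1], [0, 0, 0, -48, -270, 0, 1], [0, 0, 0, -48, -320, 0, 1], [0, 0, 0, -48, -360, -10, 1], [0, 0, 0, -48, -377.5, -40, 1], [0, 0, 0, -48, -377.5, -80, 1], [0, 0, 0, -48, -377.5, -85, 1], [0, 0, 0, -48, -377.5, -85, 1], [0, 0, 0, -48, -377.5, -85, 1]]}}

```text
clock: 23.85
tool_pos: [0.4764, -0.0583, 0.0958]
orientation: [-179.9, 0.0, -87.7]
force: [0.6, 0.3, -0.3]
opening: 0.0229
```

```bash
python3 - <<'E'
from look import *
o=ctrl.get_obs();p=o["tool_pos"];print(p.round(4),o["orientation"].round(2),o["opening"],o["force"].round(1))
s=look("bot2.png",200,150,260,200,3,[("squeeze_bottle",p[0],p[1],p[2]-.028)])
E
```

```text
[ 0.4764 -0.0583  0.0958] [-1.7989e+02  1.0000e-02 -8.7740e+01] 0.022948740206094283 [ 0.6  0.3 -0.3]
```

View pics/bot2.png

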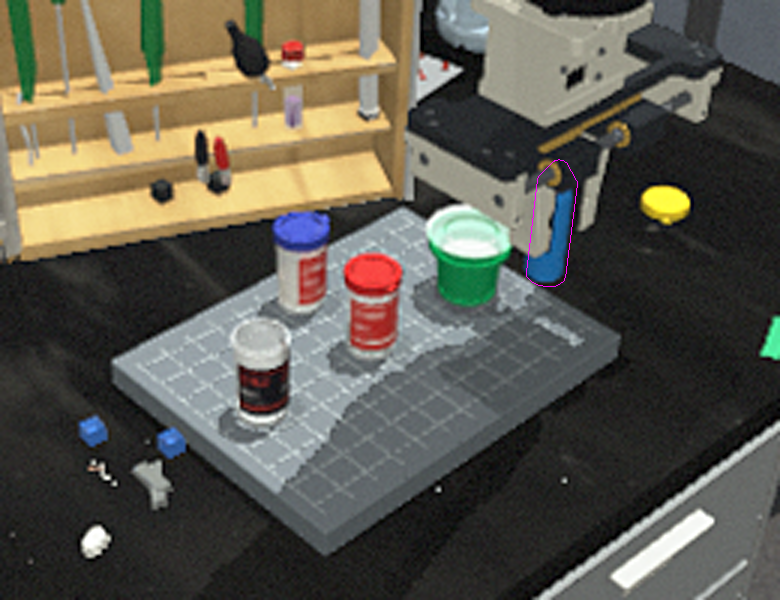

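The bottle hangs at crop (552,225) in front of the cup, inside the overlay. Lower and release.

Emit:
{"name": "carry_out", "arguments": {"increments": [[0, 0, 0, 0, 0, -22, 1], [0, 0, 0, 0, 0, -40, 1], [0, 0, 0, 0, 0, -44, 1], [0, 0, 0, 0, 0, -46.5, 1], [0, 0, 0, 0, 0, -46.5, 1], [0, 0, 0, 0, 0, -46.5, 1], [0, 0, 0, 0, 0, -46.5, 0.7], [0, 0, 0, 0, 0, -46.5, 0.5], [0, 0, 0, 0, 0, -46.5, 0.5], [0, 0, 0, 0, 0, -46.5, 0.5], [0, 0, 0, 0, 0, -46.5, 0.5], [0, 0, 0, 0, 0, -46.5, 0.5], [0, 0, 0, 0, 0, -25, 0.5], [0, 0, 0, 0, 0, 20, 0.5], [0, 0, 0, 0, 0, 70, 0.5], [0, 0, 0, 0, 0, 85, 0.5], [0, 0, 0, 0, 0, 85, 0.5]]}}

```text
clock: 26.02
tool_pos: [0.4759, -0.0585, 0.1804]
orientation: [-179.9, 0.0, -87.8]
force: [-0.6, -0.3, -1.3]
opening: 0.0439
```

```bash
python3 - <<'E'
from h import *
s=ctrl.snapshot("scene");t=ctrl.snapshot("top")
print(ctrl.get_obs()["tool_pos"])
for l,g,z in (("squeeze_bottle",(.475,-.059),.02),("cup",(.54,-.057),.02),("red_jar",(.5366,.033),.02),("lid",(.534,-.2614),0)): print(l,fit([s,t],l,g,z))
def yel(im):
    h=cv2.cvtColor(im,cv2.COLOR_BGR2HSV); return ((h[...,0]>20)&(h[...,0]<36)&(h[...,1]>110)&(h[...,2]>90)).astype(np.uint8)
from scipy.optimize import minimize
base=S["lid"]
for n,im0,sh in (("scene",cv2.imread("pics/scene0.png"),s),("top",cv2.imread("pics/top0.png"),t)):
    c=proj(sh,[.534,-.2614,.005])[0].astype(int); x0,y0=c-16
    big=cv2.resize(im0[y0:y0+32,x0:x0+32],None,fx=8,fy=8,interpolation=cv2.INTER_CUBIC); m=yel(big)
    P=lambda x,y,w:(base+[x,y,0], np.array([[x+r*np.cos(w)-q*np.sin(w),y+r*np.sin(w)+q*np.cos(w),z] for r in(.012,.0205) for q in(-.004,.004) for z in(.002,.008)]))
    def cost(x,y,w):
        im=np.zeros_like(m)
        for Q in P(x,y,w):
            hh=cv2.convexHull(((proj(sh,Q)-[x0,y0]+.5)*8-.5).astype(np.float32)); cv2.fillConvexPoly(im,np.round(hh*16).astype(np.int32),1,shift=4)
        return (im&m).sum()/(im|m).sum()
    res=[]
    for w in np.radians(np.arange(0,360,15)):
        r=minimize(lambda p:-cost(p[0],p[1],w),[.534,-.2614],method="Nelder-Mead",options=dict(initial_simplex=[[.534,-.2614],[.538,-.2614],[.534,-.2574]],xatol=2e-4,fatol=1e-4))
        res.append((round(-r.fun,3),int(round(np.degrees(w))),r.x.round(4).tolist()))
    print(n,sorted(res)[::-1][:5])
E
```

```text
[ 0.47470202 -0.05878841  0.17838499]
squeeze_bottle {0: ([0.4764, -0.0574], np.float64(0.895))}
cup {0: ([0.5407, -0.0577], np.float64(0.932))}
red_jar {0: ([0.5376, 0.032], np.float64(0.955)), 1: ([0.5402, 0.034], np.float64(0.362)), 'all': ([0.5377, 0.0322], np.float64(0.659))}
lid {0: ([0.5333, -0.2606], np.float64(0.896))}
scene [(np.float64(0.943), 150, [0.5351, -0.2627]), (np.float64(0.943), 135, [0.5351, -0.2627]), (np.float64(0.943), 120, [0.5351, -0.2627]), (np.float64(0.943), 105, [0.5352, -0.2627]), (np.float64(0.941), 90, [0.5351, -0.2628])]
top [(np.float64(0.852), 210, [0.5354, -0.262]), (np.float64(0.852), 195, [0.5355, -0.262]), (np.float64(0.852), 30, [0.533, -0.2625]), (np.float64(0.852), 15, [0.5329, -0.2622]), (np.float64(0.852), 0, [0.5327, -0.2625])]
```

Emit:
{"name": "carry_out", "arguments": {"increments": [[0, 0, -10, 15, -50, 0, 0], [0, 0, -20, 30, -100, 0, 0], [0, 0, -30, 45, -150, 0, 0], [0, 0, -40, 59, -203, -20, 0], [0, 0, -50, 59, -203, -60, 0], [0, 0, -54, 59, -203, -110, 0], [0, 0, -54, 59, -203, -120, 0], [0, 0, -54, 59, -203, -120, 0], [0, 0, -54, 59, -203, -120, 0], [0, 0, -54, 59, -203, -120, 0]]}}

```text
clock: 27.78
tool_pos: [0.5357, -0.2617, 0.0614]
orientation: [-179.9, 0.1, -141.7]
force: [-0.8, -0.2, -0.6]
opening: 0.0877
```

```bash
python3 - <<'E'
from look import *
o=ctrl.get_obs();p=o["tool_pos"];print(p.round(4),o["orientation"].round(2),o["opening"],o["force"].round(1))
s=look("lid1.png",330,130,190,150,4,[("lid",p[0],p[1],0),("squeeze_bottle",.475,-.059,.02)])
print(fit([s],"lid",(.534,-.2614)))
E
```

```text
[ 0.5357 -0.2617  0.0614] [-1.7987e+02  1.2000e-01 -1.4174e+02] 0.08770309738675439 [-0.8 -0.2 -0.6]
{0: ([0.5351, -0.2626], np.float64(0.825))}
```

View pics/lid1.png

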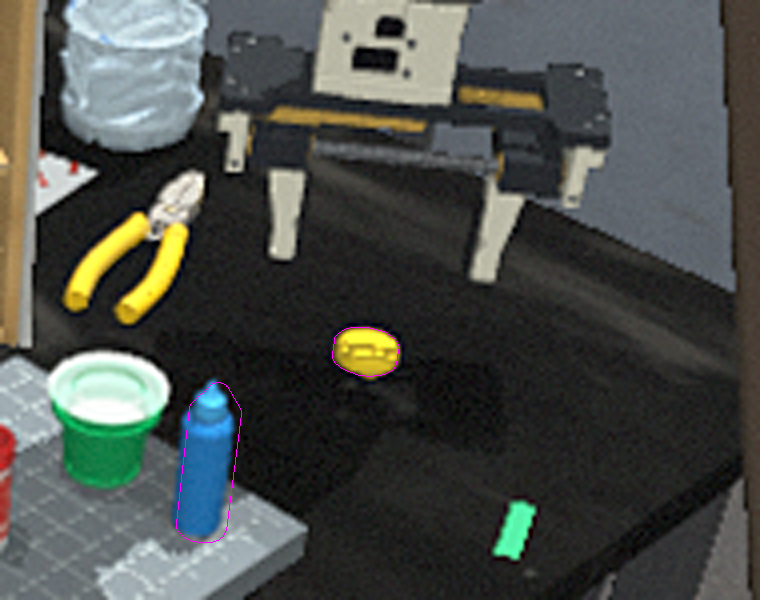

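The jaws straddle the lid (crop (366,352)) with its tab midway, facing the camera. The bottle stands upright at (207,465), within 2 mm of plan. Grip the lid.

Emit:
{"name": "carry_out", "arguments": {"increments": [[0, 0, 0, 0, 0, -25, 0], [0, 0, 0, 0, 0, -45, 0], [0, 0, 0, 0, 0, -54, 0], [0, 0, 0, 0, 0, -57, 0], [0, 0, 0, 0, 0, -57, 0], [0, 0, 0, 0, 0, -57, 0], [0, 0, 0, 0, 0, -57, 1], [0, 0, 0, 0, 0, -57, 1], [0, 0, 0, 0, 0, -57, 1], [0, 0, 0, 0, 0, -57, 1], [0, 0, 0, 0, 0, -57, 1], [0, 0, 0, 0, 0, -57, 1], [0, 0, 0, 0, 0, -57, 1], [0, 0, 0, 0, 0, -57, 1], [0, 0, 0, 0, 0, -40, 1], [0, 0, 0, 0, 0, 0, 1], [0, 0, 0, 0, 0, 50, 1], [0, 0, 0, 0, 0, 100, 1], [0, 0, 0, 0, 0, 110, 1], [0, 0, 0, 0, 0, 110, 1]]}}

```text
clock: 30.38
tool_pos: [0.5347, -0.2617, 0.171]
orientation: [-179.9, 0.1, -141.8]
force: [-0.5, 0.7, -1.0]
opening: 0.0328
```

```bash
python3 - <<'E'
from look import *
o=ctrl.get_obs();p=o["tool_pos"];print(p.round(4),o["orientation"].round(2),o["opening"],o["force"].round(1))
u=proj(ctrl.snapshot("scene"),p)[0].astype(int)
s=look("lid2.png",u[0]-65,u[1]-55,130,100,5,[("lid",p[0],p[1],p[2]-.003)])
E
```

```text
[ 0.5347 -0.2617  0.171 ] [-1.7991e+02  1.1000e-01 -1.4180e+02] 0.03282767091937254 [-0.5  0.7 -1. ]
```

View pics/lid2.png

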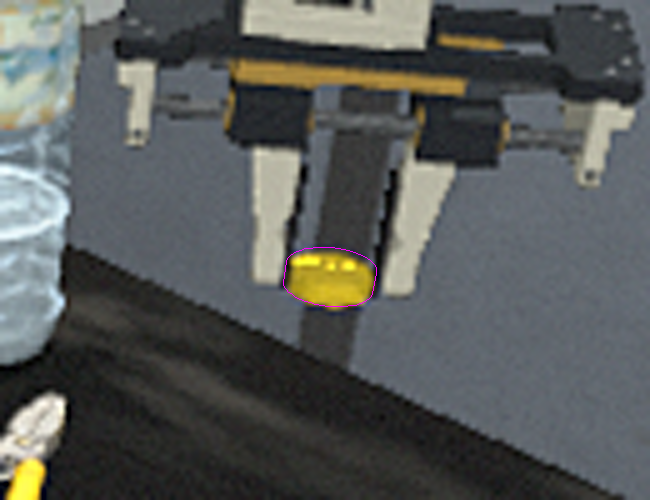

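Lid is held level and centred on the overlay (crop (330,278)). Carrying it over the open jar.

Emit:
{"name": "carry_out", "arguments": {"increments": [[0, 0, 5, -20, 45, 0, 1], [0, 0, 10, -40, 95, 0, 1], [0, 0, 18, -50, 150, 0, 1], [0, 0, 26, -50, 205, 0, 1], [0, 0, 34, -50, 260, 0, 1], [0, 0, 42, -40, 310, 0, 1], [0, 0, 50, -20, 350, 0, 1], [0, 0, 54, -5, 378, 0, 1], [0, 0, 54, -0.5, 385, -30, 1], [0, 0, 54, -0.5, 385, -65, 1], [0, 0, 54, -0.5, 385, -70, 1], [0, 0, 54, -0.5, 385, -70, 1], [0, 0, 54, -0.5, 385, -70, 1], [0, 0, 54, -0.5, 385, -70, 1]]}}

```text
clock: 32.22
tool_pos: [0.5346, 0.1234, 0.1007]
orientation: [-179.9, 0.1, -87.8]
force: [0.3, 0.4, -0.0]
opening: 0.0331
```

```bash
python3 - <<'E'
from look import *
o=ctrl.get_obs();p=o["tool_pos"];print(p.round(4),o["orientation"].round(2),o["opening"],o["force"].round(1))
s=look("lid3.png",225,205,150,120,5,[("lid",p[0],p[1],p[2]-.003),("open_jar",.5335,.123,.02)])
E
```

```text
[0.5346 0.1234 0.1007] [-1.799e+02  5.000e-02 -8.780e+01] 0.03310455767081488 [ 0.3  0.4 -0. ]
```

View pics/lid3.png

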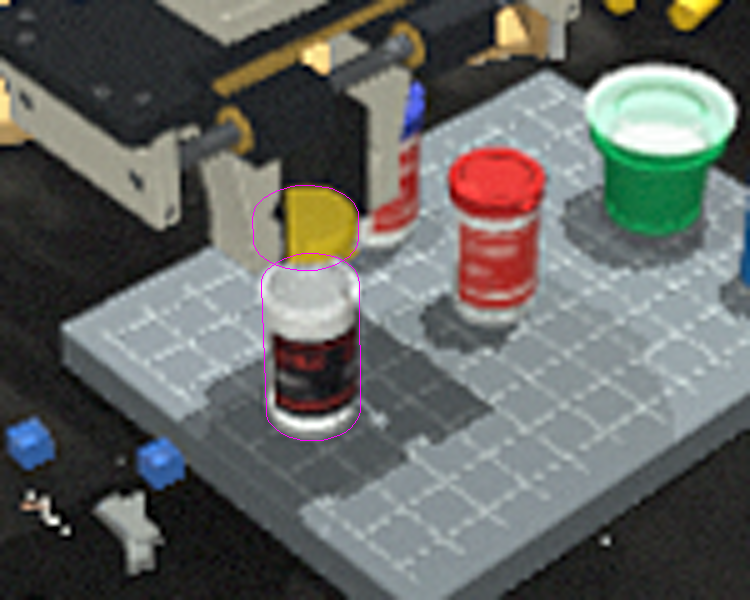

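Lid and jar both match their overlays, lid centred above the jar. Lower and release.

Emit:
{"name": "carry_out", "arguments": {"increments": [[0, 0, 0, 0, 0, -8, 1], [0, 0, 0, 0, 0, -14, 1], [0, 0, 0, 0, 0, -17, 1], [0, 0, 0, 0, 0, -18.5, 1], [0, 0, 0, 0, 0, -19, 1], [0, 0, 0, 0, 0, -19, 1], [0, 0, 0, 0, 0, -19, 1]]}}

```text
clock: 33.15
tool_pos: [0.5341, 0.1233, 0.0807]
orientation: [-180.0, 0.0, -87.8]
force: [-0.9, 0.2, -0.4]
opening: 0.0325
```

Emit:
{"name": "carry_out", "arguments": {"increments": [[0, 0, 0, 0, 0, 0, 0.6], [0, 0, 0, 0, 0, 0, 0.45], [0, 0, 0, 0, 0, 0, 0.45], [0, 0, 0, 0, 0, 0, 0.45], [0, 0, 0, 0, 0, 0, 0.45], [0, 0, 0, 0, 0, 0, 0.45], [0, 0, 0, 0, 0, 20, 0.45], [0, 0, 0, 0, 0, 60, 0.45], [0, 0, 0, 0, 0, 110, 0.4], [0, 0, 0, -50, 60, 120, 0.3], [0, 0, 0, -80, 120, 120, 0.2], [0, 0, 0, -80, 180, 120, 0.2], [0, 0, 0, -80, 240, 120, 0.2], [0, 0, 0, -80, 300, 120, 0.2], [0, 0, 0, -80, 300, 120, 0.2], [0, 0, 0, -80, 300, 120, 0.2]]}}

```text
clock: 35.15
tool_pos: [0.4536, 0.4235, 0.1998]
orientation: [180.0, -0.1, -87.7]
force: [0.2, 0.4, -0.3]
opening: 0.0701
```

```bash
python3 - <<'E'
from look import *
o=ctrl.get_obs();print(o["clock"],o["tool_pos"].round(4))
s=look("end.png",210,170,240,180,3,[("lid",.5335,.1232,.078)]);t=ctrl.snapshot("top")
im=cv2.imread("pics/end.png");b=cv2.resize(t["pixels"][205:305,250:370],None,fx=3,fy=3,interpolation=cv2.INTER_CUBIC)
im[540-300*1:540,0:0]=0
cv2.imwrite("pics/end.png",np.hstack([cv2.resize(im,(480,360)),cv2.resize(b,(320,267))[:,:] if 0 else np.vstack([cv2.resize(b,(320,267)),np.zeros((93,320,3),np.uint8)])]))
for l,g,z in (("board",(.535,.034),0),("lid",(.5335,.123),.078),("open_jar",(.5335,.123),.02),("red_jar",(.5366,.033),.02),("blue_jar",(.6015,.0355),.02),("squeeze_bottle",(.475,-.059),.02),("cup",(.54,-.057),.02),("clear_bottle",(.666,.295),0)): print(l,fit([s,t],l,g,z))
E
```

```text
35.15 [0.4536 0.4235 0.1998]
board {0: ([0.5348, 0.0345, 0.0384], np.float64(0.981)), 1: ([0.5348, 0.0346, 0.0392], np.float64(0.989)), 'all': ([0.5353, 0.0345, 0.0387], np.float64(0.984))}
lid {0: ([0.5343, 0.1239], np.float64(0.95)), 1: ([0.533, 0.1223], np.float64(0.947)), 'all': ([0.5341, 0.1232], np.float64(0.916))}
open_jar {0: ([0.5346, 0.1223], np.float64(0.726))}
red_jar {0: ([0.5373, 0.0322], np.float64(0.939)), 1: ([0.5372, 0.0316], np.float64(0.926)), 'all': ([0.5373, 0.0318], np.float64(0.931))}
blue_jar {0: ([0.6007, 0.0368], np.float64(0.948))}
squeeze_bottle {0: ([0.4768, -0.0563], np.float64(0.869)), 1: ([0.4776, -0.0585], np.float64(0.915)), 'all': ([0.4779, -0.0584], np.float64(0.889))}
cup {0: ([0.5416, -0.0583], np.float64(0.948)), 1: ([0.5383, -0.0555], np.float64(0.926)), 'all': ([0.539, -0.056], np.float64(0.917))}
clear_bottle {0: ([0.6687, 0.2937], np.float64(0.341)), 1: ([0.6654, 0.2969], np.float64(0.905)), 'all': ([0.6652, 0.2961], np.float64(0.608))}
```

View pics/end.png

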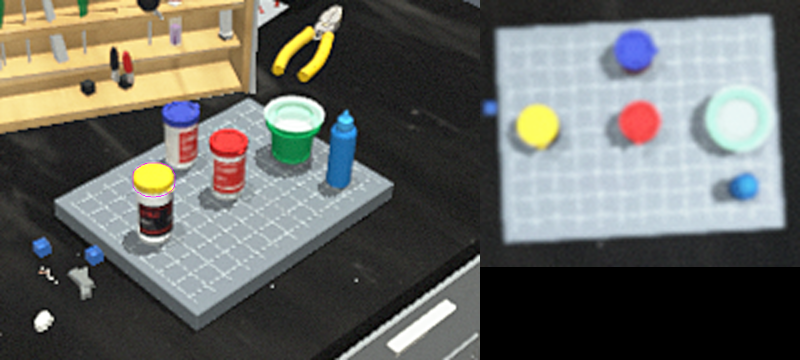

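The final view shows everything standing: lid flat on the jar, blue behind red, bottle in front of the cup, pliers and clear bottle untouched. All positions are within about 3 mm by either camera, so I'm handing in.

```bash
python3 -c "
from plant import ctrl
print(ctrl.close_job(), ctrl.get_obs()['clock'])"
```

```text
the job is handed in; nothing more can be done
the job is handed in; nothing more can be done
```

The kit is set out and the job is handed in, in the order you asked: red jar, blue jar, squeeze bottle, then the yellow lid. The arm's clock read 35 s at the last check, against the 136 s limit. The close call only confirmed the hand-in, so there is no verdict to report.

My last camera check showed everything upright, the lid flat on the open jar, and the gripper clear. The offsets below are what it measured:

| Item | Measured result |
|---|---|
| Red jar | about 1 mm from the midpoint between cup and open jar |
| Lid | centred on the jar to about 1 mm |
| Blue jar | 2–3 mm from 65 mm behind the red jar, by the scene camera; the commanded arm positions put it within 1 mm |
| Squeeze bottle | about 2–3 mm from 65 mm in front of the cup, averaged over both cameras |

- **Disagreements:** the two cameras differed by up to about 4 mm on the cup's position, and the scene camera's fits of the open jar (under the lid) and the clear bottle were poor. I judged 2–3 mm good enough and did not re-grip the blue jar or the bottle.
- **Left alone:** the cup, open jar and clear bottle measured in place within camera error. I checked the pliers only by eye in the last picture, and they looked unmoved.

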